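Turn over the calibration plate on the turning stop

TASK

The scanner's calibration plate lies with its dotted side down and is too wide to grasp: turn it dotted side up. Slide it squarely against the sloped foot of the metal stop so that its far edge climbs until the plate stands leaning on the stop, press its lower edge home against the foot for a moment with roughly 10 N (the stop must never be loaded with more than 25 N), then tip its top edge back towards you and let it down without letting it fall, so that it ends flat on the desk in front of the stop. Leave the stepped block, the sherd and the jar where they are.

Things in the scene. Friction and masses are not known exactly. Their poses are not given: they have to be found in the camera images.
- plate: rigid calibration plate, 125 (own x) x 110 (own y) x 8 mm (own z), 0.2 to 0.33 kg; origin at its very centre. At the start it lies flat, own +z up: plain dark side with grey rim (+z) on top, white side with black dots (-z) underneath; own +x points to the stop, up to 0.25 rad out of square and 20 mm off the stop's middle. Desk friction about 0.6
- stop: fixed metal turning stop; own -x faces the robot. A polished aluminium upright, 150 mm wide, is clamped somewhere along two rods: a vertical wall, 8 mm thick, 88 mm high, with a smooth foot in front that starts on the desk 45 mm before the wall's face, rises at 55 degrees to 50 mm, then at 72 to 81 mm, meeting the face. Origin on the desk below that face, mid-width, upright at mid-travel
- stop_bar (a point): top centre of the stop's dark clamp bar (150 mm wide, 45 deep, 34 high, two black knobs), 95 mm behind the stop's origin. The upright stands up to 20 mm nearer to or farther from the robot (stop's x) than its mid-travel: this setting is NOT measured, so neither stop nor bar pose tells it; find the foot by feel or by sight. It does not slip under 25 N
- stop_front (a point): point on the desk 150 mm in front of the stop's origin, about where the plate starts. Pushed at its near edge low down (fingertips within 4 mm of the desk), the plate climbs foot and wall (friction about 0.15) with under some 12 N. With its lower edge on the foot it leans on the wall's top edge, about 1.1 rad from level, top edge some 22 mm above the wall, stably; pushed on, force rises steeply
- calibration_block: white stepped block, 45 x 45 x 36 mm, bystander on the right of the plate; origin under its centre
- jar_sticks: glass jar with brown lid, 64 mm across, 85 mm high, bystander to the left of the stop; origin under its centre
- sherd_6: dark grey pottery sherd, 45 x 57 x 16 mm, bystander to the right of the stop; origin under its centre
Things that resemble listed ones, but are neither listed nor needed, are in the scene too. Leave any green look-alike of the plate alone.

How it is judged:
By the outcome, as a careful person would: the job done as asked, in the order asked, and still so for the second after the job is handed in, with the robot touching nothing.
It also fails if it takes over 72 s, if anything falls off the work surface, if the arm or the gripper's body presses on something with over 40 N, if the wrist force passes 120 N, or if a joint passes its speed limit or range.

ROBOT

A 6-joint arm with a two-finger parallel gripper is mounted at the origin on a cart in front of the work surface, level with it; the furniture and walls round the work are solid. World frame = base frame: x ahead of the robot, y to its left, z up, the work surface at z = 0. Lengths are in m, angles in degrees, forces in N, time in s.
With the tool pointing down it reaches from about 0.425 to 1.125 m from the base axis. Payload 14.9 kg.
Tool frame: the origin (TCP) lies between the finger pads; the fingertips stand 22 mm ahead of it and the grasp point (between the pads) lies 3 mm ahead of it; z points along the fingers, y is the line along which they close (so a half turn about z gives the same grasp; the last joint's range is limited). The gripper opens to 91 mm and grips with 3 to 60 N. Pads are 32 mm wide; open, the fingers measure 118 mm over their backs; the gripper's body (76 mm by 178 mm) begins 60 mm behind the grasp point.
Start: joints at [66.675, 21.709, 99.362, -0, 58.929, -1.908], TCP at [0.256, 0.652, 0.236] pointing down, gripper open.
Joint ranges: [-158.91, 158.91], [-42.39, 125.64], [0.06, 152.35], [-60.88, 240.88], [17.5, 164.5], [-176.32, 176.32]. Speed limits (degrees/s): [108.29, 108.29, 136.94, 180, 180, 180].

INTERFACE

Orientations are given as a 3x3 rotation matrix whose columns are the frame's x, y, z axes.
In Python, from plant import arm gives the robot as it stands. The module is installed in compiled form; this text tells all that it offers.
- The arm moves only by the tool drive_tool, never from a script. Its arguments are lists of equal length, an entry for each row: "xyz": the shift along the tool's x, y, z in cm, a list of three; "turn": the turn, a rotation vector about the tool's x, y, z in rad, a list of three; "jaw": the closure, from -1 (fully open) to 1 (shut), so that 0 is half open. A call has 1 to 10 rows; each row is the pose to reach, as a shift and turn from the pose commanded when the call began, along the tool's axes at that moment; what a row does not reach only later rows make up. A row lasts 1/8 s, in which the tool goes at most 62.5 mm and 10.7 degrees, less where a joint would pass 70% of its speed; a pose out of reach is approached as far as the arm can. A call with a gripper value outside its range is refused whole. The fingers move at their own pace and stop on an object; the grip force is fixed at half the most. Time passes only in rows, so rows that repeat a pose let the fingers close. It gives the time, the measured TCP pose, the force, the opening and the grip force at its end, in the units of the state.
- arm.read_state(): the state, without advancing time (a new reading comes with each control period).
- arm.camera(name): name is "scene" or "top" or "wrist"; returns a dict with "image" (420x560x3 uint8, red, green, blue), "depth" (420x560 float32, m along the optical axis (not along the pixel's ray), 0 where there is no reading), "mtx" (3x3 intrinsics, pixels), "view" (4x4, takes a point from world to camera coordinates). Camera axes: x right, y down, z forward; pixel columns grow to the right and rows downward; lengths in m; the calibration is good to about 2 mm. A picture is of the moment at which its call begins.
- arm.close_job(): hands the job in; it is judged then, once.
The state is a dict: "time_s": time; "joints": joint angles; "dq": joint speeds; "effort": joint torques, N m; "eef_pos": TCP position; "eef_rot": TCP orientation; "contact_force": force on the tool from outside, world axes, zero at the start; "torque": the same for the moment, N m; "finger_gap": finger opening in m; "grasp_force": force on a finger pad.
Only numpy, scipy, OpenCV 4.12 (cv2) and the standard library are available. Lean on these libraries where they do the work, as an engineer would, in place of code of your own. Each camera call takes 0.05 s, during which the arm holds its last target. There are 200 camera calls.

## Working session

There is one attempt and no reset: what is moved stays moved. The work goes in short steps, Python scripts to look and compute and a tool call to move; the robot and the scene stay as the last step left them, time stands still between calls to the robot, and variables do not carry over. Pictures are saved under pics/ and viewed, at most 14 in all, crops included, and the job is handed in when it is done.

Besides the shell and the picture viewer there is one more tool, called after "Emit:" as a command line: name --argument value ..., lists and objects as JSON in quotes. drive_tool: Moves the arm, as the interface text tells. Its arguments: {"type":"object","properties":{"xyz":{"type":"array"},"turn":{"type":"array"},"jaw":{"type":"array"}},"required":["xyz","turn","jaw"]}

```bash
mkdir -p pics; cat > h.py <<'E'
import numpy as np, cv2
from plant import arm
def snap(n,f=None):
    c=arm.camera(n)
    if f: cv2.imwrite('pics/'+f,c['image'][:,:,::-1])
    return c
def ray(c,u,v,z=0.):
    V=c['view'];R=V[:3,:3];o=-R.T@V[:3,3]
    d=R.T@np.linalg.inv(c['mtx'])@[u,v,1]
    return o+d*(z-o[2])/d[2]
def pts(c):
    D=c['depth'];v,u=np.mgrid[:D.shape[0],:D.shape[1]]
    P=np.linalg.inv(c['mtx'])@np.stack([u.ravel()*D.ravel(),v.ravel()*D.ravel(),D.ravel()])
    V=c['view'];return ((V[:3,:3].T@(P-V[:3,3:])).T).reshape(*D.shape,3)
def proj(c,p):
    q=c['mtx']@(c['view'][:3,:3]@np.array(p)+c['view'][:3,3]);return q[:2]/q[2]
E
python3 - <<'E'
from h import *
for n in('scene','top'):
    c=snap(n,n+'0.png');np.savez('/tmp/'+n+'0.npz',**c);print(n,(-c['view'][:3,:3].T@c['view'][:3,3]).round(3))
s=arm.read_state();print(s)
E
```

```text
scene [ 0.031 -0.53   0.615]
top [ 0.472 -0.12   1.096]
{'time_s': 0.1, 'joints': array([ 6.66749192e+01,  2.17341208e+01,  9.93937979e+01, -6.04714097e-04,
        5.89297863e+01, -1.90781267e+00]), 'dq': array([ 0.09732572, -0.03255358, -0.07546419,  0.07102598,  0.02241832,
        0.0002022 ]), 'effort': array([-2.69127064e-03, -7.65029669e+01, -4.35295129e+01,  6.51975092e-02,
        3.98965669e-02, -3.11334838e-05]), 'eef_pos': array([0.25547599, 0.65133509, 0.23535753]), 'eef_rot': array([[-9.30947791e-01,  3.65152103e-01, -3.90473863e-04],
       [ 3.65152311e-01,  9.30947328e-01, -9.28410325e-04],
       [ 2.44996168e-05, -1.00688397e-03, -9.99999493e-01]]), 'contact_force': array([ 0.083511  ,  0.56584852, -0.59576397]), 'torque': array([-0.0470047 , -0.03946452,  0.0262628 ]), 'grasp_force': 0.0, 'finger_gap': 0.09092434554169483}
```

View pics/scene0.png

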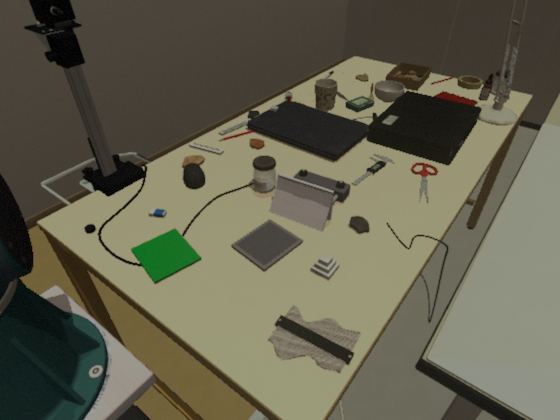

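View pics/top0.png

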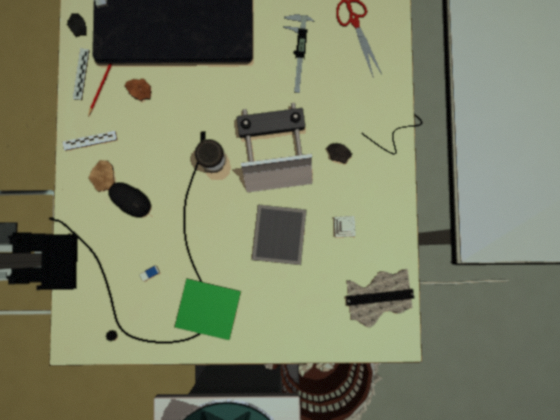

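Scene view: the plate (~267,243) lies in front of the aluminium stop (~302,203), the bar is behind it, the jar is left at (264,175), the sherd right at (359,225) and the block at (325,266). Top view: plate (279,235), wall top edge about (242,165)-(311,157), bar (270,122), block (344,225), jar (210,155).

```bash
python3 - <<'E'
from h import *
c=dict(np.load('/tmp/top0.npz'));P=pts(c);im=c['image']
g=cv2.cvtColor(im,cv2.COLOR_RGB2GRAY)
m=np.zeros_like(g);m[190:275,235:325]=(g[190:275,235:325]<135)
m[:202]=0
cs,_=cv2.findContours(m,cv2.RETR_EXTERNAL,cv2.CHAIN_APPROX_NONE);k=max(cs,key=cv2.contourArea)
r=cv2.minAreaRect(k);b=cv2.boxPoints(r);print('rect',r)
W=np.array([ray(c,u,v,.008) for u,v in b]);print('plate',W.round(4),W.mean(0).round(4),np.linalg.norm(np.diff(W,axis=0),axis=1))
for n in('top','scene'):
    c=dict(np.load(f'/tmp/{n}0.npz'));P=pts(c)
    R=(P[...,0]>.4)&(P[...,0]<1.1)&(P[...,1]>-.4)&(P[...,1]<.2)
    # wall top
    Q=P[R&(P[...,2]>.08)&(P[...,2]<.1)];
    print(n,'z>.08',len(Q))
    np.save(f'/tmp/{n}P.npy',P)
    # stop region height map samples
c=dict(np.load('/tmp/top0.npz'));P=np.load('/tmp/topP.npy')
for u in (250,275,300):
    print(u);print(np.c_[np.arange(98,214,3),P[98:214:3,u]].round(3))
for n,(u,v) in dict(jar=(210,153),sherd=(339,153),block=(344,226)).items(): print(n,P[v,u].round(3),ray(c,u,v).round(3))
E
```

```text
rect ((278.3999938964844, 234.30001831054688), (50.45488357543945, 56.354434967041016), 5.90614128112793)
plate [[ 0.4476 -0.0539  0.008 ]
 [ 0.5725 -0.0673  0.008 ]
 [ 0.5599 -0.1796  0.008 ]
 [ 0.4353 -0.1652  0.008 ]] [ 0.5038 -0.1165  0.008 ] [0.12555094 0.11299426 0.12547688]
top z>.08 951
scene z>.08 468
250
[[ 9.80e+01  8.16e-01 -5.40e-02  3.00e-03]
 [ 1.01e+02  8.10e-01 -5.40e-02 -0.00e+00]
 [ 1.04e+02  8.03e-01 -5.40e-02  1.00e-03]
 [ 1.07e+02  7.96e-01 -5.40e-02  1.00e-03]
 [ 1.10e+02  7.90e-01 -5.30e-02 -3.00e-03]
 [ 1.13e+02  7.82e-01 -5.40e-02 -0.00e+00]
 [ 1.16e+02  7.66e-01 -5.60e-02  3.20e-02]
 [ 1.19e+02  7.59e-01 -5.60e-02  3.30e-02]
 [ 1.22e+02  7.49e-01 -5.60e-02  4.50e-02]
 [ 1.25e+02  7.42e-01 -5.60e-02  4.60e-02]
 [ 1.28e+02  7.39e-01 -5.50e-02  3.20e-02]
 [ 1.31e+02  7.32e-01 -5.60e-02  3.50e-02]
 [ 1.34e+02  7.27e-01 -5.50e-02  2.50e-02]
 [ 1.37e+02  7.22e-01 -5.50e-02  1.90e-02]
 [ 1.40e+02  7.15e-01 -5.50e-02  1.90e-02]
 [ 1.43e+02  7.08e-01 -5.50e-02  2.10e-02]
 [ 1.46e+02  7.01e-01 -5.50e-02  2.00e-02]
 [ 1.49e+02  6.94e-01 -5.50e-02  2.20e-02]
 [ 1.52e+0
[... 3861 characters left out ...]
  4.720e-01 -1.200e-01  1.096e+00]
 [ 1.820e+02  6.210e-01 -1.660e-01  8.000e-03]
 [ 1.850e+02  6.150e-01 -1.660e-01 -0.000e+00]
 [ 1.880e+02  6.080e-01 -1.660e-01  1.000e-03]
 [ 1.910e+02  6.010e-01 -1.660e-01 -0.000e+00]
 [ 1.940e+02  5.950e-01 -1.660e-01 -7.000e-03]
 [ 1.970e+02  5.880e-01 -1.660e-01 -1.000e-03]
 [ 2.000e+02  5.810e-01 -1.660e-01 -1.000e-03]
 [ 2.030e+02  4.720e-01 -1.200e-01  1.096e+00]
 [ 2.060e+02  5.670e-01 -1.660e-01  2.000e-03]
 [ 2.090e+02  5.600e-01 -1.650e-01  7.000e-03]
 [ 2.120e+02  5.530e-01 -1.650e-01  1.100e-02]]
jar [0.673 0.025 0.086] [0.69  0.038 0.   ]
sherd [ 0.685 -0.254  0.012] [ 0.688 -0.256  0.   ]
block [ 0.52  -0.259  0.036] [ 0.521 -0.264  0.   ]
```

```bash
python3 - <<'E'
from h import *
for n in('top','scene'):
    P=np.load(f'/tmp/{n}P.npy').reshape(-1,3)
    B=P[(P[:,0]>.58)&(P[:,0]<.69)&(P[:,1]>-.2)&(P[:,1]<-.03)]
    F=B[(B[:,2]>.008)&(B[:,2]<.045)&(B[:,0]<.65)]
    A=np.c_[F[:,1:],np.ones(len(F))]; w=np.ones(len(F),bool)
    for _ in range(5):
        s=np.linalg.lstsq(A[w],F[w,0],rcond=None)[0]; w=abs(F[:,0]-A@s)<.004
    T=B[B[:,2]>.084]
    print(n,'foot x=%.4f*y+%.4f*z+%.4f'%tuple(s),w.sum(),'yaw',np.degrees(np.arctan(-s[0])),'slope',np.degrees(np.arctan(1/s[1])))
    print(' top: y',np.percentile(T[:,1],[1,50,99]),cv2.minAreaRect(T[:,:2].astype(np.float32)*1000))
c=dict(np.load('/tmp/top0.npz'))
for uv in((241,166),(312,157)): print(ray(c,*uv,.088))
E
```

```text
top foot x=-0.1249*y+0.7118*z+0.5936 927 yaw 7.120315094660954 slope 54.55558448582036
 top: y [-0.18619605 -0.11298152 -0.03978282] ((657.0853881835938, -112.8736572265625), (8.969354629516602, 148.3593292236328), 7.204920291900635)
scene foot x=-0.1249*y+0.7006*z+0.5937 1014 yaw 7.119302259033884 slope 54.9860053982023
 top: y [-0.18665758 -0.11848661 -0.04216401] ((655.2929077148438, -113.84496307373047), (10.806671142578125, 149.0333251953125), 6.946624755859375)
[ 0.6443342  -0.03978778  0.088     ]
[ 0.66219607 -0.18832016  0.088     ]
```

```bash
cat >> h.py <<'E'
from scipy.spatial.transform import Rotation as Ro
def to(p,xyaw,tilt=0,from_=None):
    """shift(cm)/turn(rad) in tool axes from measured pose to tool-down pose with tool x yaw; tilt=rotation about tool x"""
    s=arm.read_state();R=s['eef_rot'];T=Ro.from_euler('z',xyaw,degrees=True)*Ro.from_euler('x',180,degrees=True)*Ro.from_euler('x',tilt,degrees=True)
    d=R.T@(np.array(p)-s['eef_pos'])*100; r=(Ro.from_matrix(R).inv()*T).as_rotvec()
    return d.round(2),r.round(3)
def st():
    s=arm.read_state();print('t',round(s['time_s'],2),s['eef_pos'].round(4),'F',s['contact_force'].round(1),'gap',round(s['finger_gap'],4),'xyaw',np.degrees(np.arctan2(s['eef_rot'][1,0],s['eef_rot'][0,0])).round(1),'J',s['joints'].round(0))
E
python3 - <<'E'
from h import *
P=np.load('/tmp/sceneP.npy')
for u,v in((115,178),(95,165),(100,130),(85,100),(70,60),(65,40),(50,10),(45,185)): print(u,v,P[v,u].round(3))
Q=P.reshape(-1,3);m=(Q[:,2]>.06)&(Q[:,2]<.9)&(Q[:,0]>0)&(Q[:,0]<.75)&(Q[:,1]>.15)&(Q[:,1]<.9)
for z in np.arange(.05,.7,.1):
    k=Q[m&(Q[:,2]>z)&(Q[:,2]<z+.1)]
    if len(k): print(z.round(2),len(k),np.percentile(k,[1,99],axis=0).round(3).tolist())
E
```

```text
115 178 [0.435 0.363 0.023]
95 165 [ 0.84   1.444 -0.558]
100 130 [0.461 0.409 0.143]
85 100 [0.453 0.417 0.226]
70 60 [0.444 0.4   0.328]
65 40 [0.45  0.404 0.369]
50 10 [0.463 0.454 0.421]
45 185 [ 0.56   1.443 -0.537]
0.05 527 [[0.434, 0.406, 0.061], [0.466, 0.446, 0.149]]
0.15 648 [[0.435, 0.406, 0.152], [0.466, 0.439, 0.249]]
0.25 1046 [[0.406, 0.398, 0.251], [0.473, 0.46, 0.349]]
0.35 2009 [[0.423, 0.399, 0.351], [0.512, 0.519, 0.44]]
```

Emit:
drive_tool --xyz '[[0, -5, 0], [0, -10, 0], [0, -15, 0], [0, -20, 0], [0, -25, 0], [0, -25, 0], [0, -25, 0], [0, -25, 0], [0, -25, 0]]' --turn '[[0, 0, -0.17], [0, 0, -0.34], [0, 0, -0.51], [0, 0, -0.68], [0, 0, -0.85], [0, 0, -1.02], [0, 0, -1.2], [0, 0, -1.37], [0, 0, -1.54]]' --jaw '[-0.3, -0.3, -0.3, -0.3, -0.3, -0.3, -0.3, -0.3, -0.3]'

```text
time_s: 1.23
eef_pos: [0.1642, 0.4187, 0.2358]
eef_rot: [[-0.389, -0.921, -0.0], [-0.921, 0.389, -0.0], [0.0, 0.0, -1.0]]
contact_force: [0.0, 0.3, 0.6]
finger_gap: 0.0591
grasp_force: 0.0
```

```bash
python3 - <<'E'
from h import *
st()
s=arm.read_state();p=s['eef_pos'];a0=np.arctan2(p[1],p[0]);r=np.hypot(p[0],p[1])
xy0=np.arctan2(s['eef_rot'][1,0],s['eef_rot'][0,0])
goal=np.array([.405,-.104]);a1=np.arctan2(goal[1],goal[0]);print(r,np.degrees([a0,a1]))
for k in range(1,11):
    a=a0+(a1-a0)*k/10; rr=.448
    z=p[2]+(.12-p[2])*max(0,k-5)/5
    print(to([rr*np.cos(a),rr*np.sin(a),z],np.degrees(xy0)+((173.9-np.degrees(xy0)%360))*k/10))
E
```

```text
t 1.23 [0.1642 0.4187 0.2358] F [0.  0.3 0.6] gap 0.0591 xyaw -112.9 J [ 66.  -2. 127.   0.  54. -92.]
0.449805183519239 [ 68.58298038 -14.40181483]
(array([ 0.49, -6.48,  0.  ]), array([-0.   , -0.   ,  0.128]))
(array([  1.72, -12.84,   0.  ]), array([-0.   , -0.   ,  0.256]))
(array([  3.87, -18.96,   0.  ]), array([-0.   , -0.   ,  0.383]))
(array([  6.87, -24.71,   0.  ]), array([-0.   , -0.   ,  0.511]))
(array([ 10.67, -29.96,   0.  ]), array([-0.   , -0.   ,  0.639]))
(array([ 15.19, -34.61,   2.32]), array([-0.   , -0.   ,  0.767]))
(array([ 20.33, -38.55,   4.64]), array([-0.   , -0.   ,  0.895]))
(array([ 25.99, -41.72,   6.95]), array([-0.   , -0.   ,  1.023]))
(array([ 32.05, -44.03,   9.27]), array([-0.  , -0.  ,  1.15]))
(array([ 38.37, -45.45,  11.59]), array([-0.   , -0.   ,  1.278]))
```

Emit:
drive_tool --xyz '[[0.5, -6, 0], [1.6, -12, 0], [3.5, -18, 0], [6.5, -24, 0], [10.3, -29.5, 0], [15, -34.5, 2], [20, -38.5, 4.5], [26, -41.7, 7], [32, -44, 9.2], [38.4, -45.4, 11.5]]' --turn '[[0, 0, 0.13], [0, 0, 0.26], [0, 0, 0.38], [0, 0, 0.51], [0, 0, 0.64], [0, 0, 0.77], [0, 0, 0.89], [0, 0, 1.02], [0, 0, 1.15], [0, 0, 1.28]]' --jaw '[-0.3, -0.3, -0.3, -0.3, -0.3, -0.3, -0.3, -0.3, -0.3, -0.3]'

```text
time_s: 2.48
eef_pos: [0.4354, -0.0727, 0.1354]
eef_rot: [[-0.993, 0.118, 0.001], [0.118, 0.993, -0.0], [-0.001, -0.0, -1.0]]
contact_force: [2.0, 0.7, 0.2]
finger_gap: 0.0592
grasp_force: 0.0
```

```bash
python3 - <<'E'
from h import *
st()
print(to([.418,-.107,.06],173.9),to([.418,-.107,.0245],173.9))
E
```

```text
t 2.48 [ 0.4354 -0.0727  0.1354] F [2.  0.7 0.2] gap 0.0592 xyaw 173.2 J [-12.   8. 131.  -0.  41. -96.]
(array([ 1.33, -3.62,  7.54]), array([-0.   ,  0.001, -0.012])) (array([ 1.33, -3.62, 11.09]), array([-0.   ,  0.001, -0.012]))
```

Emit:
drive_tool --xyz '[[0, 0, 0], [0, 0, 0], [0, 0, 0], [0, 0, 0]]' --turn '[[0, 0, 0], [0, 0, 0], [0, 0, 0], [0, 0, 0]]' --jaw '[-0.3, -0.3, -0.3, -0.3]'

```text
time_s: 2.98
eef_pos: [0.4357, -0.0697, 0.1363]
eef_rot: [[-0.994, 0.111, 0.001], [0.111, 0.994, -0.0], [-0.001, -0.0, -1.0]]
contact_force: [0.4, 1.2, 0.7]
finger_gap: 0.0592
grasp_force: 0.0
```

```bash
python3 - <<'E'
from h import *
st()
print(to([.418,-.107,.06],173.9),to([.418,-.107,.0245],173.9))
E
```

```text
t 2.98 [ 0.4357 -0.0697  0.1363] F [0.4 1.2 0.7] gap 0.0592 xyaw 173.6 J [-12.   8. 131.  -0.  41. -96.]
(array([ 1.35, -3.9 ,  7.63]), array([-0.   ,  0.001, -0.005])) (array([ 1.36, -3.9 , 11.18]), array([-0.   ,  0.001, -0.005]))
```

Emit:
drive_tool --xyz '[[1.0, -3.9, 2], [1.36, -3.9, 5], [1.36, -3.9, 8], [1.36, -3.9, 10], [1.36, -3.9, 11.2], [1.36, -3.9, 11.2], [1.36, -3.9, 11.2]]' --turn '[[0, 0, 0], [0, 0, -0.005], [0, 0, -0.005], [0, 0, -0.005], [0, 0, -0.005], [0, 0, -0.005], [0, 0, -0.005]]' --jaw '[-0.3, -0.3, -0.3, -0.3, -0.3, -0.3, -0.3]'

```text
time_s: 3.85
eef_pos: [0.4179, -0.1078, 0.0245]
eef_rot: [[-0.994, 0.108, 0.001], [0.108, 0.994, -0.0], [-0.001, -0.0, -1.0]]
contact_force: [0.6, -0.0, -1.0]
finger_gap: 0.0593
grasp_force: 0.0
```

```bash
python3 - <<'E'
from h import *
st(); c=snap('scene');cv2.imwrite('pics/s1.png',cv2.resize(c['image'][150:320,170:400,::-1],None,fx=3,fy=3))
E
```

```text
t 3.85 [ 0.4179 -0.1078  0.0245] F [ 0.6 -0.  -1. ] gap 0.0593 xyaw 173.8 J [ -18.   21.  132.   -0.   26. -101.]
```

View pics/s1.png

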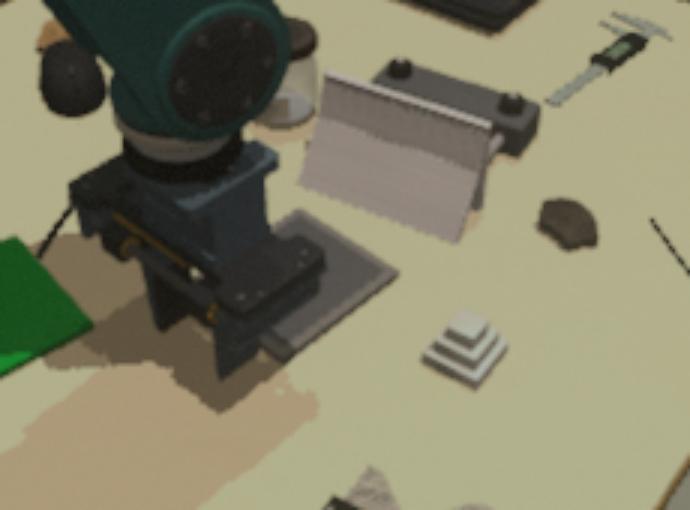

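Fingers are down behind the near edge with the tips near the desk (crop: fingers ~(225,350), plate edge ~(290,350)). Next I push and square up the plate.

Emit:
drive_tool --xyz '[[-0.4, 0, 0], [-0.8, 0, 0], [-1.3, -0.2, 0], [-1.8, -0.4, 0], [-2.4, -0.6, 0], [-3.0, -0.9, 0], [-3.6, -1.1, 0], [-4.2, -1.3, 0], [-4.6, -1.5, 0], [-5.0, -1.7, 0]]' --turn '[[0, 0, 0], [0, 0, 0], [0, 0, -0.03], [0, 0, -0.06], [0, 0, -0.09], [0, 0, -0.12], [0, 0, -0.15], [0, 0, -0.18], [0, 0, -0.21], [0, 0, -0.232]]' --jaw '[-0.3, -0.3, -0.3, -0.3, -0.3, -0.3, -0.3, -0.3, -0.3, -0.3]'

```text
time_s: 5.15
eef_pos: [0.4654, -0.1303, 0.0239]
eef_rot: [[-0.992, -0.125, -0.0], [-0.125, 0.992, 0.0], [0.0, 0.0, -1.0]]
contact_force: [-2.7, 0.5, 2.1]
finger_gap: 0.0592
grasp_force: 1.2
```

```bash
python3 - <<'E'
from h import *
st(); c=snap('top');cv2.imwrite('pics/t1.png',cv2.resize(c['image'][130:310,180:380,::-1],None,fx=3.3,fy=3.3,interpolation=cv2.INTER_CUBIC))
c=snap('scene');cv2.imwrite('/tmp/s.png',c['image'])
E
```

```text
t 5.15 [ 0.4654 -0.1303  0.0239] F [-2.7  0.5  2.1] gap 0.0592 xyaw -172.8 J [ -18.   24.  127.   -0.   29. -116.]
```

View pics/t1.png

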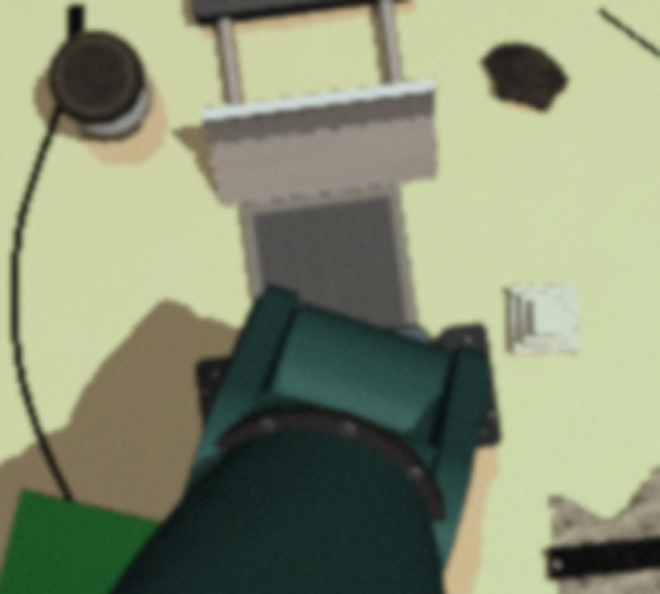

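The plate is square to the stop (crop: far edge (240,205)-(397,187), parallel to the foot) and roughly centred. Next I push up the foot.

Emit:
drive_tool --xyz '[[-0.5, 0, 0], [-1.0, 0, 0], [-1.5, 0, 0], [-2.0, 0, 0], [-2.5, 0, 0], [-3.0, 0, 0], [-3.5, 0, 0], [-4, 0, 0]]' --turn '[[0, 0, 0], [0, 0, 0], [0, 0, 0], [0, 0, 0], [0, 0, 0], [0, 0, 0], [0, 0, 0], [0, 0, 0]]' --jaw '[-0.3, -0.3, -0.3, -0.3, -0.3, -0.3, -0.3, -0.3]'

```text
time_s: 6.25
eef_pos: [0.5054, -0.1252, 0.0239]
eef_rot: [[-0.992, -0.123, 0.0], [-0.123, 0.992, -0.0], [-0.0, -0.0, -1.0]]
contact_force: [-2.2, -0.8, -2.0]
finger_gap: 0.0593
grasp_force: 1.1
```

Emit:
drive_tool --xyz '[[-0.5, 0, 0], [-1.0, 0, 0], [-1.5, 0, 0], [-2.0, 0, 0], [-2.5, 0, 0], [-3.0, 0, 0], [-3.5, 0, 0], [-4, 0, 0]]' --turn '[[0, 0, 0], [0, 0, 0], [0, 0, 0], [0, 0, 0], [0, 0, 0], [0, 0, 0], [0, 0, 0], [0, 0, 0]]' --jaw '[-0.3, -0.3, -0.3, -0.3, -0.3, -0.3, -0.3, -0.3]'

```text
time_s: 7.25
eef_pos: [0.5452, -0.1203, 0.0239]
eef_rot: [[-0.992, -0.123, 0.0], [-0.123, 0.992, -0.0], [-0.0, -0.0, -1.0]]
contact_force: [-2.2, 0.8, -0.9]
finger_gap: 0.0596
grasp_force: 0.8
```

```bash
python3 - <<'E'
from h import *
st(); c=snap('scene');cv2.imwrite('pics/s2.png',cv2.resize(c['image'][130:300,190:400,::-1],None,fx=3.3,fy=3.3))
P=pts(c);np.save('/tmp/p.npy',P)
E
```

```text
t 7.25 [ 0.5452 -0.1203  0.0239] F [-2.2  0.8 -0.9] gap 0.0596 xyaw -172.9 J [ -15.   29.  118.    0.   33. -112.]
```

View pics/s2.png

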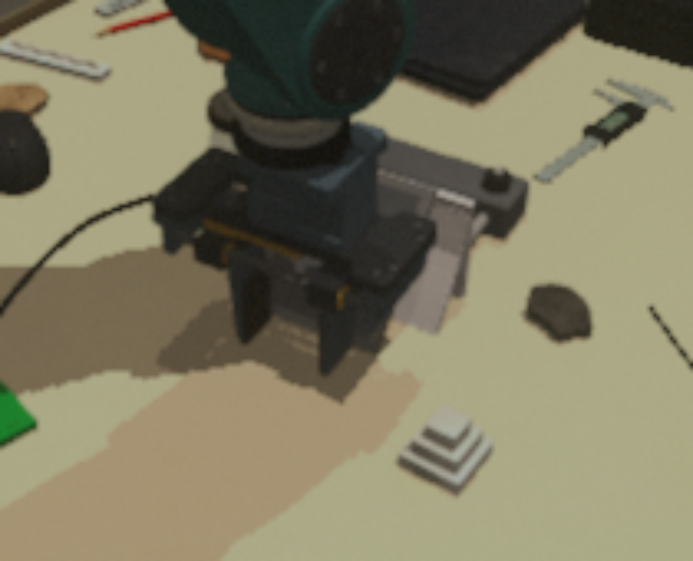

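The gripper hides most of the plate, whose climbing right side shows at crop ~(430,250). The forces stay low, so I continue.

Emit:
drive_tool --xyz '[[-0.5, 0, 0], [-1.0, 0, 0], [-1.5, 0, 0], [-2.0, 0, 0], [-2.5, 0, 0], [-3.0, 0, 0], [-3.3, 0, 0], [-3.6, 0, 0]]' --turn '[[0, 0, 0], [0, 0, 0], [0, 0, 0], [0, 0, 0], [0, 0, 0], [0, 0, 0], [0, 0, 0], [0, 0, 0]]' --jaw '[-0.3, -0.3, -0.3, -0.3, -0.3, -0.3, -0.3, -0.3]'

```text
time_s: 8.3
eef_pos: [0.5805, -0.1159, 0.0239]
eef_rot: [[-0.992, -0.123, -0.0], [-0.123, 0.992, 0.0], [0.0, 0.0, -1.0]]
contact_force: [-1.9, -0.9, -1.8]
finger_gap: 0.0591
grasp_force: 0.9
```

Emit:
drive_tool --xyz '[[-0.2, 0, 0], [-0.4, 0, 0], [-0.6, 0, 0]]' --turn '[[0, 0, 0], [0, 0, 0], [0, 0, 0]]' --jaw '[-0.3, -0.3, -0.3]'

```text
time_s: 8.68
eef_pos: [0.5844, -0.1152, 0.0234]
eef_rot: [[-0.992, -0.123, -0.005], [-0.123, 0.992, 0.0], [0.004, 0.001, -1.0]]
contact_force: [-18.4, -7.1, 8.1]
finger_gap: 0.0593
grasp_force: 9.5
```

Emit:
drive_tool --xyz '[[0.1, 0, 0], [0.1, 0, 0], [0.1, 0, 0], [0.1, 0, 0]]' --turn '[[0, 0, 0], [0, 0, 0], [0, 0, 0], [0, 0, 0]]' --jaw '[-0.3, -0.3, -0.3, -0.3]'

```text
time_s: 9.18
eef_pos: [0.584, -0.1154, 0.0236]
eef_rot: [[-0.992, -0.123, -0.003], [-0.123, 0.992, 0.0], [0.003, 0.001, -1.0]]
contact_force: [-9.5, -1.8, 3.9]
finger_gap: 0.0593
grasp_force: 4.8
```

```bash
python3 - <<'E'
from h import *
st(); s=snap('scene');t=snap('top')
a=cv2.resize(s['image'][130:270,200:360],None,fx=2.5,fy=2.5);b=cv2.resize(t['image'][130:270,200:360],None,fx=2.5,fy=2.5)
cv2.imwrite('pics/b3.png',np.hstack([a,b])[:,:,::-1])
E
```

```text
t 9.18 [ 0.584  -0.1154  0.0236] F [-9.5 -1.8  3.9] gap 0.0593 xyaw -172.9 J [ -13.   31.  114.   -0.   35. -110.]
```

View pics/b3.png

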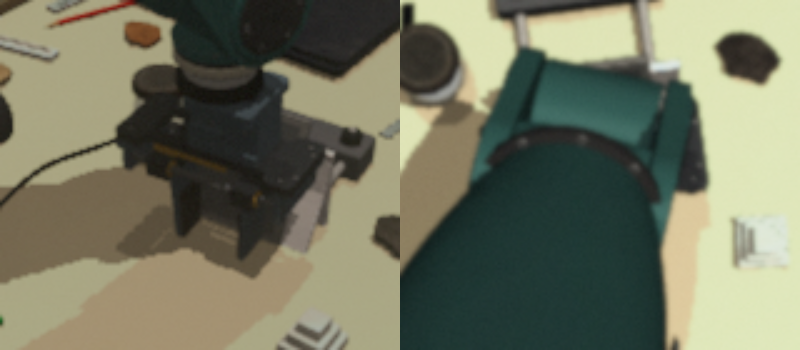

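Emit:
drive_tool --xyz '[[0, 0, 0], [0, 0, 0], [0, 0, 0], [0, 0, 0]]' --turn '[[0, 0, 0], [0, 0, 0], [0, 0, 0], [0, 0, 0]]' --jaw '[-0.3, -0.3, -0.3, -0.3]'

```text
time_s: 9.78
eef_pos: [0.584, -0.1153, 0.0236]
eef_rot: [[-0.992, -0.123, -0.003], [-0.123, 0.992, 0.0], [0.003, 0.001, -1.0]]
contact_force: [-9.6, -2.5, 3.3]
finger_gap: 0.0591
grasp_force: 4.8
```

Emit:
drive_tool --xyz '[[0.3, 0, 0], [1.0, 0, 0], [3, 0, 0], [6, 0, 0], [10, 0, -3], [12, 0, -8], [12, 0, -14], [12, 0, -19], [12, 0, -19]]' --turn '[[0, 0, 0], [0, 0, 0], [0, 0, 0], [0, 0, 0], [0, 0, 0.1], [0, 0, 0.28], [0, 0, 0.45], [0, 0, 0.63], [0, 0, 0.8]]' --jaw '[-0.3, -0.3, -0.3, -0.3, -0.3, -0.3, -0.3, -0.3, -0.3]'

```text
time_s: 10.9
eef_pos: [0.4682, -0.1308, 0.2181]
eef_rot: [[-0.776, 0.631, 0.007], [0.631, 0.776, -0.002], [-0.007, 0.003, -1.0]]
contact_force: [0.6, 0.4, -1.5]
finger_gap: 0.0594
grasp_force: 0.0
```

```bash
python3 - <<'E'
from h import *
st(); s=snap('scene');t=snap('top')
a=cv2.resize(s['image'][130:270,200:360],None,fx=2.5,fy=2.5);b=cv2.resize(t['image'][110:250,200:360],None,fx=2.5,fy=2.5)
cv2.imwrite('pics/b4.png',np.hstack([a,b])[:,:,::-1])
np.save('/tmp/sP.npy',pts(s));np.save('/tmp/tP.npy',pts(t))
E
```

```text
t 10.9 [ 0.4682 -0.1308  0.2181] F [ 0.6  0.4 -1.5] gap 0.0594 xyaw 140.9 J [-18.   3. 124.   0.  52. -69.]
```

View pics/b4.png

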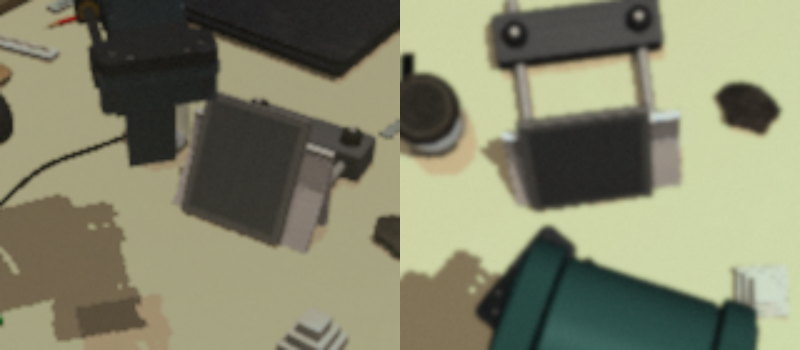

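The plate leans on the stop (left crop: ~(245,170); right crop: ~(590,155)), a bit left of the middle. Next I measure it.

```bash
python3 - <<'E'
from h import *
S=np.array([.9923,.124,0]);T=np.array([-.124,.9923,0]);O=np.array([.608,-.119,0])
for n in('s','t'):
    P=np.load(f'/tmp/{n}P.npy').reshape(-1,3)-O
    q=np.c_[P@S,P@T,P[:,2]]
    m=(q[:,0]>-.02)&(q[:,0]<.075)&(abs(q[:,1])<.08)&(q[:,2]>.012)&(q[:,2]<.13)
    # plate front face: fit s = a z + b + c t
    k=q[m&(abs(q[:,1]-.008)<.045)]
    A=np.c_[k[:,2],k[:,1],np.ones(len(k))];w=np.ones(len(k),bool)
    for _ in range(6):
        f=np.linalg.lstsq(A[w],k[w,0],rcond=None)[0];w=abs(k[:,0]-A@f)<.004
    a=q[m];inl=a[abs(a[:,0]-np.c_[a[:,2],a[:,1],np.ones(len(a))]@f)<.004]
    print(n,f.round(4),'angle',np.arctan(1/f[0]),'n',w.sum(),len(k),'z',np.percentile(inl[:,2],[.5,99.5]),'t',np.percentile(inl[:,1],[1,99]),'top s',np.percentile(inl[:,0],99.5))
print(to(O+S*.055+T*.007+[0,0,.20],97.1))
E
```

```text
s [ 5.137e-01 -2.000e-04 -9.100e-03] angle 1.0962255391871834 n 1568 1600 z [0.01263548 0.11315229] t [-0.04841091  0.05949128] top s 0.050505999176983084
t [ 0.5165  0.     -0.0087] angle 1.0940544462301371 n 1396 1465 z [0.01292613 0.11653649] t [-0.04757094  0.05999083] top s 0.05331667810948309
(array([-13.62,  14.2 ,   1.53]), array([0.002, 0.002, 0.768]))
```

```bash
cat >> h.py <<'E'
S=np.array([.9923,.124,0]);T=np.array([-.124,.9923,0]);O=np.array([.608,-.119,0])
def w(s,t,z): return O+S*s+T*t+[0,0,z]
def inst():
    s=arm.read_state();p=s['eef_pos']-O;print('s t z',(p@S).round(4),(p@T).round(4),p[2].round(4))
def plan(phi,d,g,depth,piv=-.008):
    """TCP (s,z) so that the plate's lower top corner at lean phi touches the front finger `depth` m from its tip; rear tip clearance above plate top"""
    p,d_=np.radians(phi),np.radians(d)
    B=np.array([piv-.125*np.sin(p),.125*np.cos(p)]);y=np.array([np.cos(d_),np.sin(d_)]);z=np.array([np.sin(d_),-np.cos(d_)])
    C=B+g/2*y-(.022-depth)*z
    n=np.array([np.cos(p),np.sin(p)]) # from robot-side face to stop-side face
    cl=[(C+(g/2+e)*y+.022*z-B)@n-.008 for e in(0,.0135)]
    low=(C-(g/2+.0135)*y+.022*z)[1]
    return C.round(4),'rear clr',np.round(cl,4),'low',low.round(4)
E
python3 - <<'E'
from h import *
print(to(w(.049,.006,.19),97.1))
for a in [(0,0,.02,.014),(20,10,.024,.014),(40,20,.03,.014),(55,25,.045,.013),(65,25,.06,.012),(75,22,.075,.010),(82,20,.085,.008),(86,18,.088,.006),(89,16,.09,.004)]: print(a,*plan(*a))
E
```

```text
(array([-13.27,  13.7 ,   2.53]), array([0.002, 0.002, 0.768]))
(0, 0, 0.02, 0.014) [0.002 0.133] rear clr [0.012  0.0255] low 0.111
(20, 10, 0.024, 0.014) [-0.0403  0.1274] rear clr [0.0132 0.0265] low 0.1013
(40, 20, 0.03, 0.014) [-0.077   0.1084] rear clr [0.0154 0.0281] low 0.078
(55, 25, 0.045, 0.013) [-0.0938  0.0894] rear clr [0.0245 0.0362] low 0.0542
(65, 25, 0.06, 0.012) [-0.0983  0.0746] rear clr [0.0302 0.0406] low 0.0362
(75, 22, 0.075, 0.01) [-0.0985  0.0575] rear clr [0.0291 0.0373] low 0.018
(82, 20, 0.085, 0.008) [-0.0966  0.0451] rear clr [0.0248 0.0312] low 0.0053
(86, 18, 0.088, 0.006) [-0.0958  0.0375] rear clr [0.0194 0.0245] low -0.0012
(89, 16, 0.09, 0.004) [-0.0947  0.0319] rear clr [0.0145 0.0184] low -0.0054
```

Emit:
drive_tool --xyz '[[-2, 2, 0], [-5, 5, 0], [-8, 8, 0], [-11, 11, 1], [-13.3, 13.7, 2.5], [-13.3, 13.7, 2.5], [-13.3, 13.7, 2.5], [-13.3, 13.7, 2.5]]' --turn '[[0, 0, 0.16], [0, 0, 0.32], [0, 0, 0.48], [0, 0, 0.64], [0.002, 0.002, 0.768], [0.002, 0.002, 0.768], [0.002, 0.002, 0.768], [0.002, 0.002, 0.768]]' --jaw '[0.43, 0.43, 0.43, 0.43, 0.43, 0.43, 0.43, 0.43]'

```text
time_s: 12.0
eef_pos: [0.6551, -0.1068, 0.1891]
eef_rot: [[-0.127, 0.992, -0.003], [0.992, 0.127, 0.001], [0.001, -0.003, -1.0]]
contact_force: [-0.5, -0.5, -0.3]
finger_gap: 0.0262
grasp_force: 0.0
```

```bash
python3 - <<'E'
from h import *
st();inst();print(to(w(.049,.006,.121),97.1))
E
```

```text
t 12.0 [ 0.6551 -0.1068  0.1891] F [-0.5 -0.5 -0.3] gap 0.0262 xyaw 97.3 J [-11.  22. 105.   0.  54. -19.]
s t z 0.0482 0.0063 0.1891
(array([-0.04,  0.1 ,  6.81]), array([-0.003, -0.001,  0.004]))
```

Emit:
drive_tool --xyz '[[0, 0.1, 2], [0, 0.1, 4], [0, 0.1, 5], [0, 0.1, 5.8], [0, 0.1, 6.4], [0, 0.1, 6.8], [0, 0.1, 6.8], [0, 0.1, 6.8]]' --turn '[[0, 0, 0], [0, 0, 0], [0, 0, 0], [0, 0, 0], [0, 0, 0], [0, 0, 0], [0, 0, 0], [0, 0, 0]]' --jaw '[0.43, 0.43, 0.43, 0.43, 0.43, 0.43, 0.43, 0.43]'

```text
time_s: 13.0
eef_pos: [0.6568, -0.1064, 0.1212]
eef_rot: [[-0.126, 0.992, -0.002], [0.992, 0.126, 0.001], [0.001, -0.002, -1.0]]
contact_force: [0.3, -0.2, -0.3]
finger_gap: 0.0258
grasp_force: 0.0
```

```bash
python3 - <<'E'
from h import *
st();inst(); s=snap('scene')
cv2.imwrite('pics/s5.png',cv2.resize(s['image'][140:260,220:370,::-1],None,fx=4,fy=4,interpolation=cv2.INTER_CUBIC))
E
```

```text
t 13.0 [ 0.6568 -0.1064  0.1212] F [ 0.3 -0.2 -0.3] gap 0.0258 xyaw 97.2 J [-11.  27. 106.   0.  47. -18.]
s t z 0.05 0.0064 0.1212
```

View pics/s5.png

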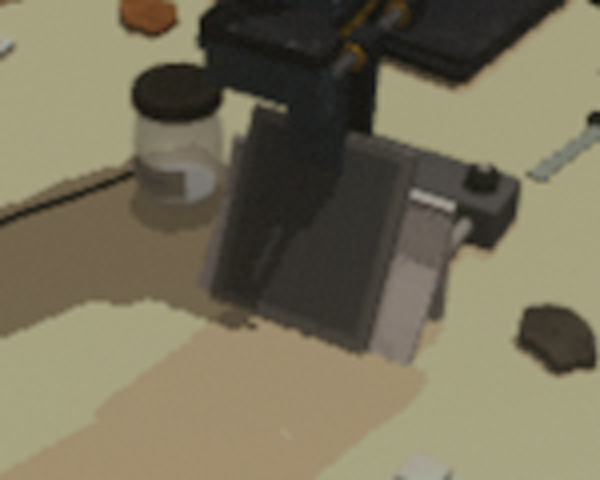

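Fingers straddle the top edge (crop ~(310,130)) and the plate still leans on the stop. Now I draw the top edge back.

Emit:
drive_tool --xyz '[[0, -0.6, -0.1], [0, -1.2, -0.3], [0, -1.8, -0.6], [0, -2.4, -0.8], [0, -3.0, -1.0], [0, -3.6, -1.1], [0, -4.2, -1.2], [0, -4.8, -1.2], [0, -5.2, -1.2], [0, -5.2, -1.2]]' --turn '[[0, 0, 0], [0, 0, 0], [0, 0, 0], [0, 0, 0], [0, 0, 0], [0, 0, 0], [0, 0, 0], [0, 0, 0], [0, 0, 0], [0, 0, 0]]' --jaw '[0.43, 0.45, 0.5, 0.55, 0.6, 0.6, 0.65, 0.68, 0.68, 0.68]'

```text
time_s: 14.3
eef_pos: [0.6048, -0.113, 0.133]
eef_rot: [[-0.126, 0.992, -0.003], [0.992, 0.126, 0.001], [0.001, -0.003, -1.0]]
contact_force: [1.3, 0.5, 0.1]
finger_gap: 0.0145
grasp_force: 0.0
```

```bash
python3 - <<'E'
from h import *
st();inst()
s=snap('scene')
cv2.imwrite('pics/s6.png',cv2.resize(s['image'][140:260,200:350,::-1],None,fx=4,fy=4,interpolation=cv2.INTER_CUBIC))
for a in [(0,0,.0145,.014),(10,5,.016,.014),(20,10,.018,.014),(30,17,.022,.014),(40,24,.026,.014),(50,28,.035,.013),(60,28,.05,.012),(70,25,.065,.010),(78,20,.08,.008),(83,15,.09,.006),(86,10,.09,.004),(88,8,.09,.002)]:
    C=plan(*a); d=to(w(C[0][0],.006,C[0][1]),97.1,-a[1]);print(a,*C,d)
E
```

```text
t 14.3 [ 0.6048 -0.113   0.133 ] F [1.3 0.5 0.1] gap 0.0145 xyaw 97.2 J [-13.  22. 112.   0.  46. -20.]
s t z -0.0024 0.0064 0.133
(0, 0, 0.0145, 0.014) [-0.0007  0.133 ] rear clr [0.0065 0.02  ] low 0.111 (array([-0.04,  0.15,  0.  ]), array([-0.003, -0.001,  0.002]))
(10, 5, 0.016, 0.014) [-0.0224  0.1318] rear clr [0.0067 0.0202] low 0.108 (array([-0.03, -2.02,  0.13]), array([-0.09 , -0.001,  0.002]))
(20, 10, 0.018, 0.014) [-0.0433  0.1269] rear clr [0.0073 0.0206] low 0.1013 (array([-0.03, -4.11,  0.63]), array([-0.177, -0.001,  0.002]))
(30, 17, 0.022, 0.014) [-0.0623  0.1191] rear clr [0.0103 0.0234] low 0.0909 (array([-0.03, -6.01,  1.41]), array([-0.299, -0.001,  0.002]))
(40, 24, 0.026, 0.014) [-0.0797  0.1084] rear clr [0.0131 0.0261] low 0.0775 (array([-0.03, -7.74,  2.48]), array([-0.421, -0.001,  0.002]))
(50, 28, 0.035, 0.013) [-0.0925  0.0965] rear clr [0.0196 0.0321] low 0.0625 (array([-0.02, -9.02,  3.68]), array([-0.491, -0.002,  0.002]))
(60, 28, 0.05, 0.012) [-0.0989  0.0831] rear clr [0.028  0.0395] low 0.0456 (array([-0.02, -9.66,  5.02]), array([-0.491, -0.002,  0.002]))
(70, 25, 0.065, 0.01) [-0.1011  0.0674] rear clr [0.0309 0.0404] low 0.028 (array([-0.03, -9.87,  6.59]), array([-0.439, -0.001,  0.002]))
(78, 20, 0.08, 0.008) [-0.0975  0.0528] rear clr [0.0276 0.0348] low 0.0139 (array([-0.03, -9.51,  8.05]), array([-0.352, -0.001,  0.002]))
(83, 15, 0.09, 0.006) [-0.0927  0.0423] rear clr [0.0202 0.0252] low 0.0059 (array([-0.03, -9.03,  9.1 ]), array([-0.264, -0.001,  0.002]))
(86, 10, 0.09, 0.004) [-0.0915  0.0343] rear clr [0.0099 0.0132] low 0.0024 (array([-0.03, -8.9 ,  9.9 ]), array([-0.177, -0.001,  0.002]))
(88, 8, 0.09, 0.002) [-0.0911  0.0304] rear clr [0.0057 0.008 ] low 0.0005 (array([-0.03, -8.86, 10.29]), array([-0.142, -0.001,  0.002]))
```

View pics/s6.png

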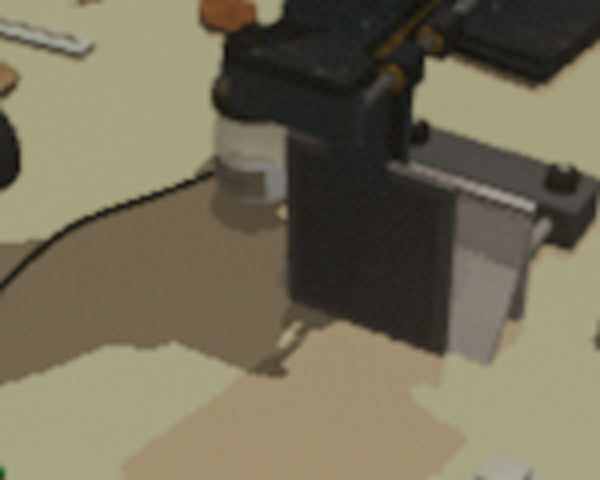

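The plate stands nearly upright between the fingers (crop ~(375,230)). Next I lower it along the arc.

Emit:
drive_tool --xyz '[[0, -1.0, 0.05], [0, -2.0, 0.13], [0, -3.1, 0.35], [0, -4.1, 0.63], [0, -5.1, 1.0], [0, -6.0, 1.4], [0, -6.9, 1.9], [0, -7.7, 2.5], [0, -7.7, 2.5]]' --turn '[[-0.045, 0, 0], [-0.09, 0, 0], [-0.13, 0, 0], [-0.177, 0, 0], [-0.24, 0, 0], [-0.3, 0, 0], [-0.36, 0, 0], [-0.42, 0, 0], [-0.42, 0, 0]]' --jaw '[0.68, 0.65, 0.63, 0.6, 0.56, 0.52, 0.48, 0.43, 0.43]'

```text
time_s: 15.48
eef_pos: [0.5274, -0.1227, 0.108]
eef_rot: [[-0.125, 0.908, 0.4], [0.992, 0.113, 0.053], [0.003, 0.403, -0.915]]
contact_force: [-1.0, -0.1, 0.3]
finger_gap: 0.0261
grasp_force: 0.5
```

```bash
python3 - <<'E'
from h import *
st();inst()
s=snap('scene')
cv2.imwrite('pics/s7.png',cv2.resize(s['image'][140:260,200:350,::-1],None,fx=4,fy=4,interpolation=cv2.INTER_CUBIC))
for a in [(40,24,.026,.014),(50,28,.035,.013),(60,28,.05,.012),(70,25,.065,.010),(78,20,.08,.008),(83,15,.09,.006),(86,10,.09,.004),(88,8,.09,.002)]:
    C=plan(*a); d=to(w(C[0][0],.006,C[0][1]),97.1,-a[1]);print(a,*C,d)
E
```

```text
t 15.47 [ 0.5274 -0.1227  0.108 ] F [-1.  -0.1  0.3] gap 0.0261 xyaw 97.2 J [-21.  14. 131.  39.  18. -63.]
s t z -0.0805 0.0063 0.108
(40, 24, 0.026, 0.014) [-0.0797  0.1084] rear clr [0.0131 0.0261] low 0.0775 (array([ 0.02, -0.04,  0.01]), array([-0.003, -0.002,  0.001]))
(50, 28, 0.035, 0.013) [-0.0925  0.0965] rear clr [0.0196 0.0321] low 0.0625 (array([ 0.02, -1.69,  0.58]), array([-0.073, -0.002,  0.001]))
(60, 28, 0.05, 0.012) [-0.0989  0.0831] rear clr [0.028  0.0395] low 0.0456 (array([ 0.02, -2.82,  1.54]), array([-0.073, -0.002,  0.001]))
(70, 25, 0.065, 0.01) [-0.1011  0.0674] rear clr [0.0309 0.0404] low 0.028 (array([ 0.02, -3.66,  2.89]), array([-0.021, -0.002,  0.001]))
(78, 20, 0.08, 0.008) [-0.0975  0.0528] rear clr [0.0276 0.0348] low 0.0139 (array([ 0.02, -3.92,  4.37]), array([ 0.067, -0.002,  0.001]))
(83, 15, 0.09, 0.006) [-0.0927  0.0423] rear clr [0.0202 0.0252] low 0.0059 (array([ 0.02, -3.9 ,  5.53]), array([ 0.154, -0.002,  0.001]))
(86, 10, 0.09, 0.004) [-0.0915  0.0343] rear clr [0.0099 0.0132] low 0.0024 (array([ 0.01, -4.11,  6.31]), array([ 0.241, -0.002,  0.001]))
(88, 8, 0.09, 0.002) [-0.0911  0.0304] rear clr [0.0057 0.008 ] low 0.0005 (array([ 0.01, -4.23,  6.68]), array([ 0.276, -0.002,  0.001]))
```

View pics/s7.png

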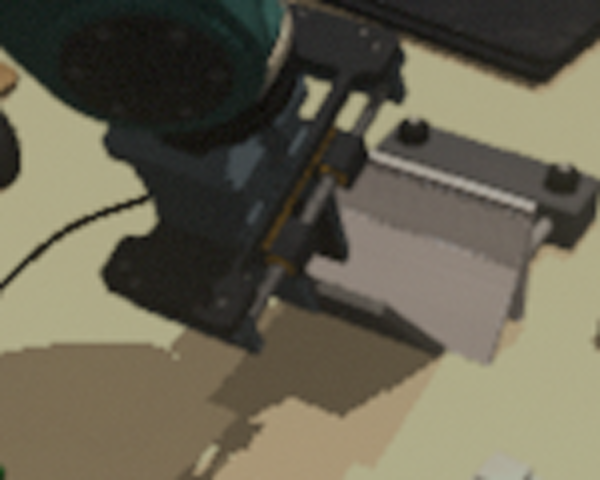

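The plate rests on the front finger, leaning towards the robot at about 40 degrees (crop: lower edge ~(440,350), top ~(330,295)). Joint 5 is near its limit, so I reduce the tilt as I go lower.

```bash
python3 - <<'E'
from h import *
for a in [(43,22,.029,.014),(46,20,.033,.014),(50,18,.038,.013),(55,16,.045,.013),(60,14,.055,.012),(65,13,.065,.011),(70,12,.075,.01),(74,12,.085,.009),(78,12,.09,.008),(81,11,.09,.007),(84,10,.09,.006),(86,9,.09,.005),(88,8,.09,.002)]:
    C=plan(*a); d=to(w(C[0][0],.006,C[0][1]),97.1,-a[1]);print(a,*C,d[0],d[1][0])
E
```

```text
(43, 22, 0.029, 0.014) [-0.0828  0.1043] rear clr [0.0141 0.0267] low 0.0734 [ 0.02 -0.49  0.26] 0.032
(46, 20, 0.033, 0.014) [-0.0851  0.1   ] rear clr [0.0155 0.0277] low 0.0691 [ 0.02 -0.88  0.56] 0.067
(50, 18, 0.038, 0.013) [-0.0885  0.0948] rear clr [0.0173 0.0288] low 0.0638 [ 0.02 -1.4   0.89] 0.102
(55, 16, 0.045, 0.013) [-0.0912  0.0866] rear clr [0.0188 0.0293] low 0.0555 [ 0.02 -1.97  1.54] 0.137
(60, 14, 0.055, 0.012) [-0.092   0.0789] rear clr [0.0216 0.031 ] low 0.0476 [ 0.02 -2.36  2.21] 0.171
(65, 13, 0.065, 0.011) [-0.0921  0.0709] rear clr [0.0233 0.0317] low 0.0391 [ 0.02 -2.69  2.93] 0.189
(70, 12, 0.075, 0.01) [-0.0913  0.0623] rear clr [0.0233 0.0304] low 0.0302 [ 0.02 -2.96  3.75] 0.206
(74, 12, 0.085, 0.009) [-0.0893  0.056 ] rear clr [0.024  0.0303] low 0.0228 [ 0.02 -3.04  4.41] 0.206
(78, 12, 0.09, 0.008) [-0.0892  0.049 ] rear clr [0.0213 0.0268] low 0.0154 [ 0.02 -3.31  5.06] 0.206
(81, 11, 0.09, 0.007) [-0.0901  0.0429] rear clr [0.0162 0.0208] low 0.0101 [ 0.02 -3.64  5.58] 0.224
(84, 10, 0.09, 0.006) [-0.0908  0.0366] rear clr [0.011  0.0148] low 0.0048 [ 0.01 -3.96  6.13] 0.241
(86, 9, 0.09, 0.005) [-0.0909  0.0325] rear clr [0.0074 0.0104] low 0.0017 [ 0.01 -4.13  6.5 ] 0.259
(88, 8, 0.09, 0.002) [-0.0911  0.0304] rear clr [0.0057 0.008 ] low 0.0005 [ 0.01 -4.23  6.68] 0.276
```

Emit:
drive_tool --xyz '[[0, -0.5, 0.25], [0, -0.9, 0.55], [0, -1.2, 0.72], [0, -1.4, 0.9], [0, -1.7, 1.2], [0, -2.0, 1.55], [0, -2.2, 1.9], [0, -2.35, 2.2], [0, -2.55, 2.6], [0, -2.7, 2.95]]' --turn '[[0.03, 0, 0], [0.067, 0, 0], [0.085, 0, 0], [0.1, 0, 0], [0.12, 0, 0], [0.137, 0, 0], [0.155, 0, 0], [0.17, 0, 0], [0.18, 0, 0], [0.19, 0, 0]]' --jaw '[0.36, 0.27, 0.22, 0.16, 0.09, 0.01, -0.1, -0.2, -0.3, -0.43]'

```text
time_s: 16.77
eef_pos: [0.5159, -0.1244, 0.0705]
eef_rot: [[-0.126, 0.967, 0.222], [0.992, 0.122, 0.03], [0.002, 0.224, -0.975]]
contact_force: [-1.1, 0.6, -1.2]
finger_gap: 0.0645
grasp_force: 0.6
```

```bash
python3 - <<'E'
from h import *
st();inst()
s=snap('scene')
cv2.imwrite('pics/s8.png',cv2.resize(s['image'][150:270,190:340,::-1],None,fx=4,fy=4,interpolation=cv2.INTER_CUBIC))
for a in [(65,13,.065,.011),(70,12,.075,.01),(74,12,.085,.009),(78,12,.09,.008),(81,11,.09,.007),(84,10,.09,.006),(86,9,.09,.005),(88,8,.09,.002)]:
    C=plan(*a); d=to(w(C[0][0],.006,C[0][1]),97.1,-a[1]);print(a,*C,d[0],d[1][0])
E
```

```text
t 16.77 [ 0.5159 -0.1244  0.0705] F [-1.1  0.6 -1.2] gap 0.0645 xyaw 97.2 J [-19.  19. 127.  15.  22. -39.]
s t z -0.0921 0.0061 0.0705
(65, 13, 0.065, 0.011) [-0.0921  0.0709] rear clr [0.0233 0.0317] low 0.0391 [-0.01  0.02 -0.07] -0.001
(70, 12, 0.075, 0.01) [-0.0913  0.0623] rear clr [0.0233 0.0304] low 0.0302 [-0.02 -0.1   0.78] 0.016
(74, 12, 0.085, 0.009) [-0.0893  0.056 ] rear clr [0.024  0.0303] low 0.0228 [-0.02 -0.04  1.44] 0.016
(78, 12, 0.09, 0.008) [-0.0892  0.049 ] rear clr [0.0213 0.0268] low 0.0154 [-0.02 -0.19  2.13] 0.016
(81, 11, 0.09, 0.007) [-0.0901  0.0429] rear clr [0.0162 0.0208] low 0.0101 [-0.02 -0.41  2.7 ] 0.034
(84, 10, 0.09, 0.006) [-0.0908  0.0366] rear clr [0.011  0.0148] low 0.0048 [-0.02 -0.62  3.3 ] 0.051
(86, 9, 0.09, 0.005) [-0.0909  0.0325] rear clr [0.0074 0.0104] low 0.0017 [-0.02 -0.72  3.7 ] 0.068
(88, 8, 0.09, 0.002) [-0.0911  0.0304] rear clr [0.0057 0.008 ] low 0.0005 [-0.02 -0.79  3.9 ] 0.086
```

View pics/s8.png

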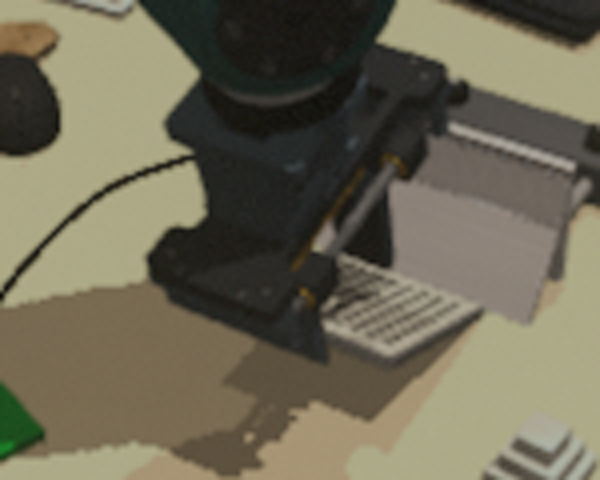

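The dotted side is now up and the near edge rests on the front finger (crop ~(330,330)). I continue down.

Emit:
drive_tool --xyz '[[0, -0.1, 0.4], [0, -0.1, 0.8], [0, -0.05, 1.4], [0, -0.1, 1.8], [0, -0.2, 2.1], [0, -0.4, 2.65], [0, -0.55, 3.0], [0, -0.65, 3.3], [0, -0.75, 3.6], [0, -0.8, 3.8]]' --turn '[[0.01, 0, 0], [0.016, 0, 0], [0.016, 0, 0], [0.016, 0, 0], [0.016, 0, 0], [0.034, 0, 0], [0.045, 0, 0], [0.051, 0, 0], [0.068, 0, 0], [0.086, 0, 0]]' --jaw '[-0.5, -0.6, -0.75, -0.85, -0.95, -0.98, -0.98, -0.98, -0.98, -0.98]'

```text
time_s: 18.08
eef_pos: [0.5167, -0.1242, 0.0318]
eef_rot: [[-0.126, 0.982, 0.138], [0.992, 0.124, 0.019], [0.002, 0.139, -0.99]]
contact_force: [-0.5, 0.0, -0.4]
finger_gap: 0.0902
grasp_force: 0.0
```

```bash
python3 - <<'E'
from h import *
st();inst()
print(plan(88,8,.09,.002))
E
```

```text
t 18.07 [ 0.5167 -0.1242  0.0318] F [-0.5  0.  -0.4] gap 0.0902 xyaw 97.2 J [-18.  25. 125.   9.  23. -33.]
s t z -0.0913 0.0061 0.0318
(array([-0.0911,  0.0304]), 'rear clr', array([0.0057, 0.008 ]), 'low', np.float64(0.0005))
```

Emit:
drive_tool --xyz '[[0, -0.3, -0.04], [0, -0.6, -0.08], [0, -1.0, -0.14], [0, -1.5, -0.21], [0, -1.5, -0.5], [0, -1.5, -3], [0, -1.5, -8], [0, -1.5, -14], [0, -1.5, -20], [0, -1.5, -20]]' --turn '[[0, 0, 0], [0, 0, 0], [0, 0, 0], [0, 0, 0], [0, 0, 0], [0, 0, 0], [0.03, 0, 0], [0.1, 0, 0], [0.14, 0, 0], [0.14, 0, 0]]' --jaw '[-0.98, -0.98, -0.98, -0.98, -0.98, -0.98, -0.98, -0.98, -0.98, -0.98]'

```text
time_s: 19.32
eef_pos: [0.4763, -0.1307, 0.2326]
eef_rot: [[-0.126, 0.992, 0.008], [0.992, 0.126, -0.001], [-0.002, 0.008, -1.0]]
contact_force: [0.6, 0.5, -0.5]
finger_gap: 0.0904
grasp_force: 0.0
```

```bash
python3 - <<'E'
from h import *
st();inst()
s=snap('scene');t=snap('top')
a=cv2.resize(s['image'][140:280,200:360],None,fx=2.5,fy=2.5);b=cv2.resize(t['image'][130:270,200:360],None,fx=2.5,fy=2.5)
cv2.imwrite('pics/b9.png',np.hstack([a,b])[:,:,::-1])
P=pts(s).reshape(-1,3)-O;q=np.c_[P@S,P@T,P[:,2]]
m=(q[:,0]>-.14)&(q[:,0]<-.02)&(abs(q[:,1]-.006)<.05)&(q[:,2]<.05);k=q[m]
print(np.percentile(k[:,2],[2,50,98]),np.polyfit(k[:,0],k[:,2],1),np.polyfit(k[:,1],k[:,2],1))
E
```

```text
t 19.32 [ 0.4763 -0.1307  0.2326] F [ 0.6  0.5 -0.5] gap 0.0904 xyaw 97.2 J [-18.   3. 123.   0.  54. -25.]
s t z -0.1322 0.0047 0.2326
[-0.00258086  0.00663934  0.0089436 ] [0.04798325 0.0097912 ] [-0.00058515  0.00570675]
```

View pics/b9.png

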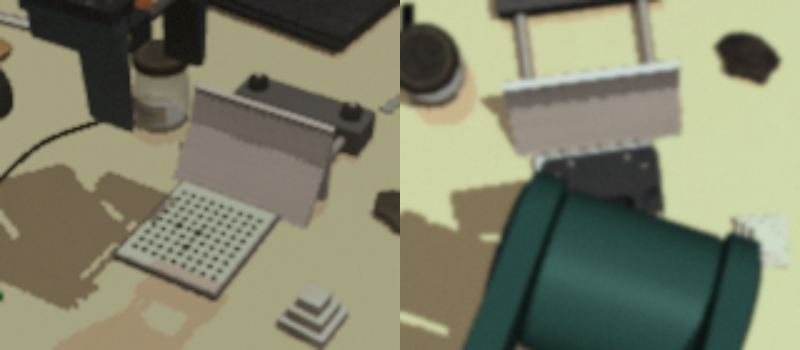

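The plate lies dotted side up in front of the stop (left crop: ~(195,235)), and the block, jar and sherd look unmoved. I check that it is flat and then hand in.

```bash
python3 - <<'E'
from h import *
s=snap('scene');P=pts(s).reshape(-1,3)-O;q=np.c_[P@S,P@T,P[:,2]]
k=q[(q[:,0]>-.105)&(q[:,0]<-.025)&(abs(q[:,1]-.006)<.04)&(q[:,2]<.05)]
f=np.polyfit(k[:,0],k[:,2],1);print(len(k),f,np.median(k[:,2]))
if abs(f[0])<.03 and abs(np.median(k[:,2])-.008)<.002: print(arm.close_job())
E
```

```text
776 [-0.00495682  0.00663594] 0.006962324134061136
the job is handed in; nothing more can be done
None
```

The calibration plate is turned and lies flat, dotted side up, in front of the stop; it was pressed home at about 10 N (a reading of about 20 N just before that, under the 25 N limit), let down on a finger, and handed in at about 19 s.

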